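# Hang the square tile cutter behind the drop latch

### The job

Hang the square tile cutter by its eye on the peg of the drop-latch stand: lift the latch's flap with the cutter's own ears, thread the eye over the peg while the flap rides on them, and push on until the flap drops shut in front of the eye, then let the cutter hang there freely. Be gentle, the latch and peg must never be forced (about 15 N at most), and leave the half-round cutter and the white cup where they stand.

Things in the scene. Friction and masses are not known exactly. Their poses are not given: they have to be found in the camera images.
- square_cutter: Steel tile cutter with a square frame, 0.30 kg, standing upright. Origin: under the frame, below the eye; z up, its handle points along -x, y sideways. Frame 76 wide (y), 70 high, x -18 to +14. Above it an upright eye plate, 6 thick (x -3 to +3), 42 wide. An 8 mm cranked rod leaves the frame at z 45, climbs from x -40 to x -68 and carries the grip.
- square_cutter_eye (a point): Centre of the square cutter's eye, (0, 0, 90) in its frame. The eye is a rectangular hole through the plate along x: 18 wide (y), 18 high (z 81 to 99). The rim over it is 11 high (top at z 110).
- square_cutter_ear (a point): Midway between the rounded tops of the square cutter's two ears, (0, 0, 128) in its frame, 38 above the eye's centre. The ears stand up from the eye plate at y 13 to 21 and y -13 to -21; between them the rim of the eye lies 18 lower.
- square_cutter_grip (a point): Centre of the square cutter's wooden grip, (-96, 0, 98) in its frame: a flat-sided bar 60 long (x), 22 wide (y), 20 high. Pinch it from above across the 22, with 40 N or more, since the weight lies some 90 to the side.
- round_cutter: The other tile cutter: half-round frame 137 wide and 70 high, same eye and handle; leave it standing. Origin and axes as for the square one.
- cup: White ceramic cup, 76 wide, 85 high, origin under its centre; leave it standing.
- stand: Drop-latch stand, screwed down. Origin on the table below the peg's root; z up; the peg points along -x. Base 150 x 110 x 12, x -55 to +95; post x 5 to 33. A grey sleeve (x 0 to 38, 40 wide) on the post carries peg and flap together. It is clamped at an UNKNOWN height: peg and flap are up to 18 above or below the nominal heights; find them by touch.
- peg_nominal (a point): The peg's outer end at NOMINAL height: (-72, 0, 190) in the stand's frame; fixed to the post, so the true peg is up to 18 higher or lower. The peg is a level round bar 10 thick with a round end, from x 0 to x -72. A hung eye lies with its centre between x -16 and x -39.
- flap_nominal (a point): Underside of the flap's outer edge, shut, at NOMINAL height: (-96, 0, 211) in the stand's frame; truly always 21 above the peg's axis, up to 18 off with it. The flap is a level plate, 5 thick, 50 wide (y), x -42 to -96, so it overhangs the peg's end by 24; inward of x -42 only a 12 wide arm runs back to its hinge (x 28, 25 above the peg's axis).
- toe_nominal (a point): Foot of the flap's toe, shut, at NOMINAL height: (-46, 0, 197) in the stand's frame, truly 7 above the peg's axis. The toe, 12 wide, x -42 to -50, hangs under the middle of the flap and bars the peg. Ears pass on both sides of it; while they hold the plate up the toe clears the rim between them. Clear of the plate's inner edge, they let the flap fall.
- flap (a joint): Angle of the flap in rad: 0 shut (level), growing as its free end is lifted; stop at 0.8. It falls shut by its weight, which is 1 to 3 N on ears lifting the plate.
Things that resemble listed ones, but are neither listed nor needed, are in the scene too. What is shaped like the stand but purple is not meant.

How it is judged:
By the outcome, as a careful person would: the job done as asked, in the order asked, and still so for the second after the job is handed in, with the robot touching nothing.
It also fails if it takes over 72 s, if anything falls off the work surface, if the arm or the gripper's body presses on something with over 40 N, if the wrist force passes 120 N, or if a joint passes its speed limit or range.

### The arm

A 6-joint arm with a two-finger parallel gripper is mounted at the origin on the work surface. World frame = base frame: x ahead of the robot, y to its left, z up, the work surface at z = 0. Lengths are in mm, angles in rad, forces in N, time in s.
With the tool pointing down it reaches from about 350 to 875 mm from the base axis. Payload 4.2 kg.
Tool frame: the origin (TCP) lies at the very end of the fingers, on their centre line; the grasp point (between the pads) lies 19 mm behind it (robot.tcp_to_grasp is the distance from the TCP to the grasp point, in mm); z points along the fingers, y is the line along which they close (so a half turn about z gives the same grasp; the last joint's range is limited). The gripper opens to 87 mm and grips with 3 to 60 N. Pads are 19 mm wide; open, the fingers measure 117 mm over their backs; the gripper's body (75 mm by 190 mm) begins 51 mm behind the grasp point.
Start: joints at [1.469, 0.385, 0.008, 0, -1.194, -0.259], TCP at [220.606, 584.749, 191.15] pointing down, gripper open.
Joint ranges: [-3.14, 3.14], [-1.21, 2.06], [-1.07, 1.41], [-3.16, 2.05], [-2.99, -0.16], [-3.1, 3.1]. Speed limits (rad/s): [2.79, 2.79, 3.14, 3.14, 3.14, 3.14].

### API

Orientations are given as a unit quaternion [w, x, y, z].
In Python, from bench import robot, vision, order gives the robot as it stands.
- The arm moves only by the tool servo_tool, never from a script. Its argument "rows" is a list that holds one entry, the list of rows, each a list of 6 numbers: the shift along the tool's x, y, z in units of 0.2 m (1.0 is 0.2 m), then the turn, a rotation vector about the tool's x, y, z in units of 30 degrees (1.0 is 30 degrees). A call has exactly 8 rows; each row is the pose to reach, as a shift and turn from the pose commanded when the call began, along the tool's axes at that moment; what a row does not reach only later rows make up. A row lasts 1/12 s, in which the tool goes at most 41.7 mm and 7.16 degrees, less where a joint would pass 70% of its speed; a pose out of reach is approached as far as the arm can. A call with a number of a shift or a turn outside -1 to 1 is refused whole. A call with a gripper value outside its range is refused whole. "hand" is the opening, from 0 (shut) to 1 (fully open), set as the call begins (left out, the last holds). The fingers move at their own pace and stop on an object; "newtons" is the grip in N (left out, the last holds). Time passes only in rows, so rows that repeat a pose let the fingers close, or fill a call up. It gives the time, the measured TCP pose, the force, the opening and the grip force at its end, in the units of the state.
- robot.sense(): the state, without advancing time (a new reading comes with each control period).
- vision.capture(name): name is "scene" or "side" or "wrist"; returns a dict with "frame" (480x640x3 uint8, red, green, blue), "camera_matrix" (3x3 intrinsics, pixels), "rvec" (rotation vector, rad) and "tvec" (3), from world to camera coordinates, as OpenCV has them. Camera axes: x right, y down, z forward; pixel columns grow to the right and rows downward; lengths in mm; the calibration is good to about 2 mm. A picture is of the moment at which its call begins. There is no depth.
- order.sign_off(): hands the job in; it is judged then, once.
The state is a dict: "t": time; "qpos": joint angles; "joint_vel": joint speeds; "effort": joint torques, N m; "position": TCP position; "tool_rot": TCP orientation; "contact_force": force on the tool from outside, world axes, zero at the start; "ft_torque": the same for the moment, N m; "width": finger opening in mm; "finger_force": force on a finger pad.
Only numpy, scipy, OpenCV 4.12 (cv2) and the standard library are available. Lean on these libraries where they do the work, as an engineer would, in place of code of your own. Each camera call takes 0.05 s, during which the arm holds its last target. There are 200 camera calls.

## Working session

There is one attempt and no reset: what is moved stays moved. The work goes in short steps, Python scripts to look and compute and a tool call to move; the robot and the scene stay as the last step left them, time stands still between calls to the robot, and variables do not carry over. Pictures are saved under pics/ and viewed, at most 10 in all, crops included, and the job is handed in when it is done.

Besides the shell and the picture viewer there is one more tool, called after "Request:" as a command line: name --argument value ..., lists and objects as JSON in quotes. servo_tool: Moves the arm, as the interface text tells. Shifts and turns lie within -1 to 1; 1 stands for 0.2 m of shift or 30 degrees of turn. Its arguments: {"type":"object","properties":{"rows":{"type":"array","items":{"type":"array","items":{"type":"array","items":{"type":"number","minimum":-1,"maximum":1}}}},"hand":{"type":"number"},"newtons":{"type":"number"}},"required":["rows"]}

```bash
ls; mkdir -p pics; cat > h.py <<'E'
import numpy as np,cv2,pickle
from bench import robot,vision,order
def cap(n,tag):
    d=vision.capture(n); pickle.dump(d,open(f'{tag}.pkl','wb'))
    cv2.imwrite(f'pics/{tag}.png',d['frame'][:,:,::-1]); return d
def ray(d,u,v):
    K=np.array(d['camera_matrix'],float);R=cv2.Rodrigues(np.array(d['rvec'],float))[0];t=np.array(d['tvec'],float).ravel()
    c=-R.T@t; r=R.T@np.linalg.inv(K)@np.array([u,v,1.]); return c,r/np.linalg.norm(r)
def onz(d,u,v,z):
    c,r=ray(d,u,v); return c+r*(z-c[2])/r[2]
def proj(d,P):
    return cv2.projectPoints(np.array(P,float).reshape(-1,3),np.array(d['rvec'],float),np.array(d['tvec'],float),np.array(d['camera_matrix'],float),None)[0].reshape(-1,2)
def tri(d1,p1,d2,p2):
    c1,r1=ray(d1,*p1);c2,r2=ray(d2,*p2)
    s=np.linalg.lstsq(np.c_[r1,-r2],c2-c1,rcond=None)[0]
    a=c1+s[0]*r1;b=c2+s[1]*r2; return (a+b)/2,np.linalg.norm(a-b)
E
python3 - <<'E'
from h import *
ims=[]
for n in['scene','side','wrist']:
    d=cap(n,n); print(n,ray(d,320,240))
print(robot.sense())
E
```

```text
pics
scene (array([1813.99189036,  405.57495882, 1114.05123286]), array([-0.78031974, -0.18501479, -0.5973865 ]))
side (array([ 325.6674535 , -571.97552361,  830.7063357 ]), array([ 0.21469609,  0.67008184, -0.71056029]))
wrist (array([285.84963894, 560.37663284, 384.27222396]), array([-0.24343188,  0.07977906, -0.96663138]))
{'t': 0.15, 'qpos': array([ 1.46859887e+00,  3.85383083e-01,  6.96265806e-03, -3.24765909e-04,
       -1.19397722e+00, -2.58606355e-01]), 'joint_vel': array([ 2.01739620e-04, -3.28063367e-03,  2.06214723e-03,  2.64202602e-03,
        3.05750152e-05, -2.46603311e-03]), 'effort': array([-2.72726747e-04, -3.91050839e+01,  1.87588567e+01,  4.22239244e+00,
        1.23869040e-02, -1.36472813e-04]), 'position': array([220.45919619, 584.3086254 , 190.32202426]), 'tool_rot': array([ 8.10004030e-04,  9.83760590e-01, -1.79483810e-01, -8.79296223e-05]), 'contact_force': array([ 0.42039542, -0.22615378,  0.35281763]), 'ft_torque': array([0.02978413, 0.00490008, 0.00670944]), 'finger_force': 0.0, 'width': 87.18594600435867}
```

View pics/scene.png

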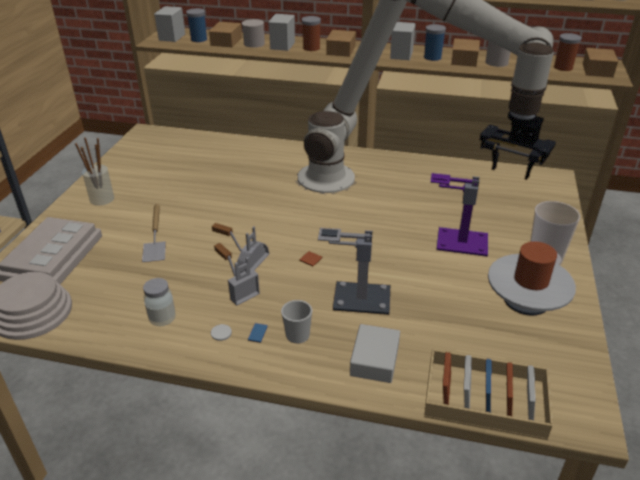

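View pics/side.png

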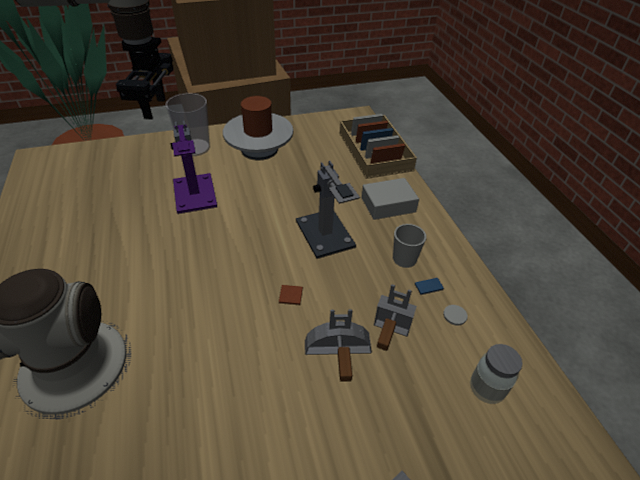

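The scene view shows the square cutter at about (243,285), the round one behind it at (252,255), the cup at (297,322) and the grey stand at (362,297). In the side view the square cutter is at (396,312), the round one at (338,335) and the stand at (326,233). I'll enlarge these.

```bash
python3 - <<'E'
import cv2
a=cv2.imread('pics/scene.png')[210:320,200:400]; cv2.imwrite('pics/c1.png',cv2.resize(a,None,fx=4,fy=4,interpolation=cv2.INTER_CUBIC))
a=cv2.imread('pics/side.png')[155:385,280:440]; b=cv2.resize(a,None,fx=2.6,fy=2.6,interpolation=cv2.INTER_CUBIC);cv2.imwrite('pics/c2.png',b)
E
```

```text
(no output)
```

View pics/c1.png

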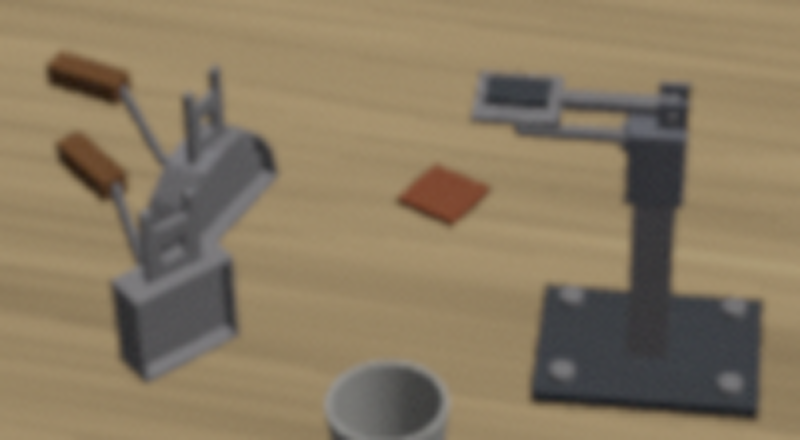

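View pics/c2.png

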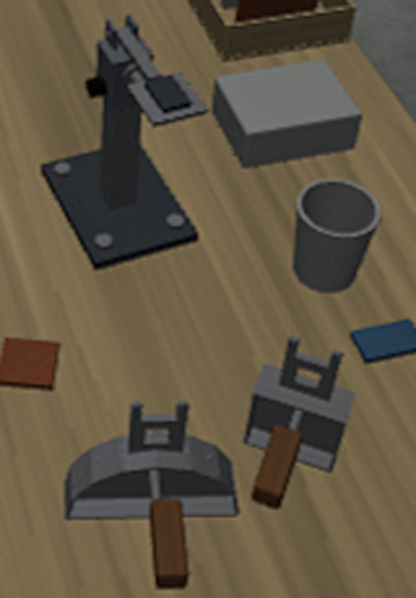

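The crops show the cutter's ears and frame corners, the grip, and the stand's base corners, screws and sleeve, all clearly enough to pick. I'll cast rays from those points.

```bash
cat > m.py <<'E'
from h import *
A=pickle.load(open('scene.pkl','rb'));B=pickle.load(open('side.pkl','rb'))
a=lambda u,v:(200+u/4-.4,210+v/4-.4)
b=lambda u,v:(280+u/2.6-.3,155+v/2.6-.3)
def rigid(M,W):
    M=np.array(M,float);W=np.array(W)[:,:2];m=M.mean(0);w=W.mean(0)
    p=M-m;q=W-w;th=np.arctan2((p[:,0]*q[:,1]-p[:,1]*q[:,0]).sum(),(p*q).sum())
    R=np.array([[np.cos(th),-np.sin(th)],[np.sin(th),np.cos(th)]]);o=w-R@m
    print('origin',o.round(1),'yaw',np.degrees(th).round(1),'res',np.round((M@R.T+o-W),1).tolist())
    return o,th
E
python3 - <<'E'
from m import *
np.set_printoptions(suppress=True,precision=1)
print('stand base scene,side')
# stand x axis ~ +y world (image right in scene); y axis ~ -x world (away from scene cam)
M=[(-55,55),(95,55),(95,-55),(-55,-55)]
W1=[onz(A,*a(*p),12) for p in[(547,287),(762,300),(757,403),(533,390)]]
W2=[onz(B,*b(*p),12) for p in[(43,168),(135,148),(197,236),(97,260)]]
rigid(M,W1)
# side: (97,260) near-left = (-55,55); (43,168)=(95,55); (135,148)=(95,-55); (197,236)=(-55,-55)
rigid(M,[W2[3],W2[0],W2[1],W2[2]])
print('screws side');print([onz(A,*a(*p),14)[:2] for p in[(571,296),(735,307),(730,382),(562,369)]]);print([onz(B,*b(*p),14)[:2] for p in [(103,240),(62,168),(175,219)]])
print('ears',tri(A,a(188,97),B,b(134,405)),tri(A,a(214,70),B,b(182,405)),'round')
e1=tri(A,a(149,212),B,b(293,341));e2=tri(A,a(182,198),B,b(337,354));print('sq ears',e1,e2)
print('frame bottom scene',onz(A,*a(148,378),0),onz(A,*a(237,336),0),'side',onz(B,*b(246,444),0),onz(B,*b(332,470),0))
# grip top face z=108: scene corners / side corners
print('grip sq scene ctr',onz(A,*a(93,160),98),'side',onz(B,*b(277,463),98))
print('side axis top', onz(B,*b(288,430),108),onz(B,*b(268,492),108))
print('peg end tri',tri(A,a(517,128),B,b(197,118)))
print('flap corners',[tri(A,a(*p),B,b(*q)) for p,q in [((473,122),(205,110)),((480,74),(155,121))]])
E
```

```text
stand base scene,side
origin [594.1 210.6] yaw 97.4 res [[-3.3, -2.6], [-3.1, 0.2], [3.8, 3.4], [2.5, -0.9]]
origin [595.5 204.9] yaw 96.4 res [[-4.7, -8.8], [-2.9, 2.5], [5.6, 8.9], [2.0, -2.6]]
screws side
[array([557.8, 170. ]), array([544. , 280.8]), array([618.8, 288.6]), array([631.2, 178.9])]
[array([563.9, 174.9]), array([551.5, 283.6]), array([640.3, 184.6])]
ears (array([515.5, -99.9, 116.8]), np.float64(25.90733225064131)) (array([532.3, -97. , 136.2]), np.float64(24.582551875327376)) round
sq ears (array([650.2, -79.2, 123.5]), np.float64(27.486454363261736)) (array([663.1, -77.5, 129.7]), np.float64(26.730200494089218))
frame bottom scene [686.7 -90.9   0. ] [633.4 -45.9   0. ] side [618.4 -69.9   0. ] [ 678.  -111.9    0. ]
grip sq scene ctr [ 588.2 -156.3   98. ] side [ 599.9 -150.3   98. ]
side axis top [ 614.8 -131.7  108. ] [ 581.  -176.7  108. ]
peg end tri (array([624.5, 138.5, 193.7]), np.float64(18.732802852942623))
flap corners [(array([630.7, 119.8, 207.2]), np.float64(0.5877771488894779)), (array([584.8, 113.3, 210.5]), np.float64(0.23284026487497048))]
```

Request:
servo_tool --rows '[[[0,0,-0.2,0,0,0],[0,0,-0.4,0,0,0],[0,0,-0.5,0,0,0],[0,0,-0.5,0,0,0],[0,0,-0.5,0,0,0],[0,0,-0.5,0,0,0],[0,0,-0.5,0,0,0],[0,0,-0.5,0,0,0]]]' --hand 0.7

```text
t: 0.82
position: [220.4, 584.2, 289.5]
tool_rot: [0.002, 0.984, -0.179, -0.0]
contact_force: [-0.8, 0.3, -0.4]
width: 61.4
finger_force: 0.0
```

```bash
python3 - <<'E'
from m import *
np.set_printoptions(suppress=True,precision=1)
e1=tri(A,a(149,212),B,b(337,354));e2=tri(A,a(182,198),B,b(293,341));print('sq ears',e1,e2)
d=e2[0]-e1[0];print('yaw',np.degrees(np.arctan2(d[1],d[0]))-90)
# brown grip masks
for n,d,(x0,x1,y0,y1) in (('A',A,(210,235,240,262)),('B',B,(374,398,316,352))):
    f=cv2.cvtColor(d['frame'],cv2.COLOR_RGB2HSV)
    m=(f[...,0]<14)&(f[...,1]>110);mm=np.zeros(m.shape,np.uint8);mm[y0:y1,x0:x1]=m[y0:y1,x0:x1]
    c=max(cv2.findContours(mm,0,2)[0],key=cv2.contourArea);M=cv2.moments(c);ct=(M['m10']/M['m00'],M['m01']/M['m00'])
    print(n,cv2.contourArea(c),ct,cv2.boundingRect(c),onz(d,*ct,100)); 
    if n=='A':pa=ct
    else:pb=ct
print('grip',tri(A,pa,B,pb))
E
```

```text
sq ears (array([669. , -87. , 127.4]), np.float64(3.959542745175816)) (array([644.2, -69.4, 125.3]), np.float64(4.569168357809935))
yaw 54.50418049852914
A 42.5 (221.8235294117647, 250.6862745098039) (217, 245, 14, 14) [ 595.7 -156.2  100. ]
B 214.5 (386.61616161616155, 332.66122766122766) (377, 319, 19, 31) [ 599.9 -151.4  100. ]
grip (array([ 599.1, -153.9,  103.3]), np.float64(1.4007673905977502))
```

```bash
cat > w.py <<'E'
from h import *
from scipy.spatial.transform import Rotation as Ro
np.set_printoptions(suppress=True,precision=3)
def pose(x,y,z,yaw):
    f=np.radians(yaw)/2; return np.array([x,y,z],float),Ro.from_quat([np.cos(f),np.sin(f),0,0])
def now():
    s=robot.sense();q=s['tool_rot'];return np.array(s['position']),Ro.from_quat([q[1],q[2],q[3],q[0]])
def plan(*wps):
    p,R=now(); X=R.as_matrix()[:,0]; print('at',p.round(1),'yaw',np.degrees(np.arctan2(X[1],X[0])).round(2),'F',np.round(robot.sense()['contact_force'],2))
    for w in wps:
        P,Q=pose(*w); print(w,((R.inv().apply(P-p))/200).round(4),(np.degrees((R.inv()*Q).as_rotvec())/30).round(3)); p,R=P,Q
E
python3 -c "
from w import *
plan((380,450,300,-47),(470,280,300,-74),(540,80,300,-100),(590,-100,300,-126.5),(599,-153,200,-126.5))
from m import *
print('round grip',onz(B,*b(169,543),98),'round ears',tri(A,a(188,97),B,b(182,405)))
"
```

```text
at [220.4 584.2 289.5] yaw -20.67 F [-0.77  0.29 -0.4 ]
(380, 450, 300, -47) [ 0.983  0.346 -0.051] [ 0.006 -0.002  0.878]
(470, 280, 300, -74) [0.928 0.251 0.   ] [0.  0.  0.9]
(540, 80, 300, -100) [ 1.058 -0.061  0.   ] [0.    0.    0.867]
(590, -100, 300, -126.5) [ 0.843 -0.403  0.   ] [0.    0.    0.883]
(599, -153, 200, -126.5) [ 0.186 -0.194  0.5  ] [0. 0. 0.]
round grip [ 503.346 -190.996   98.   ] round ears (array([ 540.835, -102.355,  126.018]), np.float64(0.12970905079707395))
```

Request:
servo_tool --rows '[[[0.14,0.05,-0.01,0,0,0.12],[0.28,0.1,-0.02,0,0,0.25],[0.42,0.15,-0.03,0,0,0.38],[0.56,0.2,-0.04,0,0,0.5],[0.7,0.25,-0.05,0,0,0.63],[0.84,0.3,-0.05,0,0,0.76],[0.98,0.35,-0.05,0,0,0.88],[0.98,0.35,-0.05,0,0,0.88]]]'

```text
t: 1.48
position: [382.0, 446.8, 300.6]
tool_rot: [0.001, 0.915, -0.402, 0.0]
contact_force: [-0.5, 0.1, 0.5]
width: 61.0
finger_force: 0.0
```

Request:
servo_tool --rows '[[[0.13,0.04,0,0,0,0.13],[0.26,0.08,0,0,0,0.26],[0.4,0.11,0,0,0,0.39],[0.53,0.14,0,0,0,0.52],[0.66,0.18,0,0,0,0.65],[0.8,0.22,0,0,0,0.78],[0.93,0.25,0,0,0,0.9],[0.93,0.25,0,0,0,0.9]]]'

```text
t: 2.15
position: [470.3, 276.8, 300.7]
tool_rot: [0.001, 0.797, -0.604, 0.0]
contact_force: [0.0, 0.2, 0.2]
width: 61.0
finger_force: 0.0
```

Request:
servo_tool --rows '[[[0.14,-0.01,0,0,0,0.12],[0.28,-0.02,0,0,0,0.25],[0.42,-0.03,0,0,0,0.38],[0.56,-0.04,0,0,0,0.5],[0.7,-0.05,0,0,0,0.63],[0.84,-0.06,0,0,0,0.76],[1.0,-0.06,0,0,0,0.87],[1.0,-0.06,0,0,0,0.87]]]'

```text
t: 2.82
position: [536.3, 87.6, 300.4]
tool_rot: [-0.001, -0.64, 0.769, -0.0]
contact_force: [-0.0, -0.7, 0.2]
width: 60.8
finger_force: 0.0
```

Request:
servo_tool --rows '[[[0.12,-0.06,0,0,0,0.13],[0.24,-0.12,0,0,0,0.26],[0.36,-0.18,0,0,0,0.39],[0.48,-0.23,0,0,0,0.52],[0.6,-0.28,0,0,0,0.65],[0.72,-0.34,0,0,0,0.78],[0.84,-0.4,0,0,0,0.88],[0.84,-0.4,0,0,0,0.88]]]' --hand 0.6

```text
t: 3.48
position: [585.5, -91.1, 299.8]
tool_rot: [-0.001, -0.448, 0.894, 0.0]
contact_force: [0.9, 0.9, 0.2]
width: 52.4
finger_force: 0.0
```

```bash
python3 -c "
from w import *
d=cap('wrist','w1')
plan((599,-154,200,-126.5),(599,-154,79,-126.5))
print(proj(d,[[599,-154,98],[656.6,-78.2,128],[594,211,12]]))
"
```

```text
at [585.1 -89.6 299.8] yaw -126.66 F [-0.07 -0.08  0.59]
(599, -154, 200, -126.5) [ 0.216 -0.249  0.499] [ 0.003 -0.003 -0.005]
(599, -154, 79, -126.5) [0.    0.    0.605] [0. 0. 0.]
[[272.373 173.082]
 [271.128 262.236]
 [426.041 356.017]]
```

View pics/w1.png

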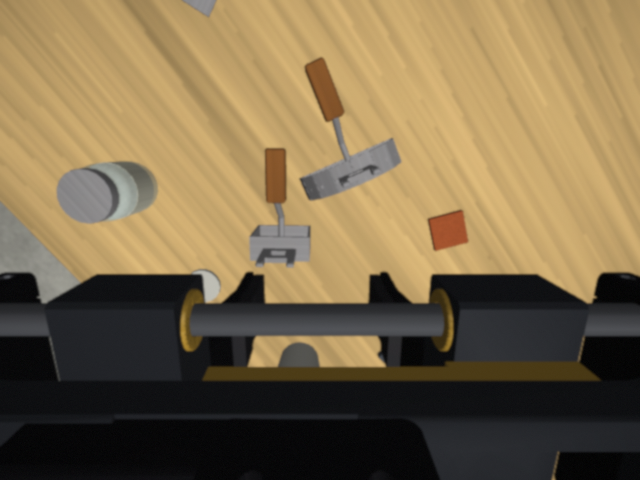

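The wrist view shows the square cutter's grip centred near (276,176), and its ears at (262,264) and (292,264). That is a few pixels from my prediction, so I'll refine the pose.

```bash
python3 -c "
from w import *
d=pickle.load(open('w1.pkl','rb'))
f=cv2.cvtColor(d['frame'],cv2.COLOR_RGB2HSV);m=((f[...,0]<13)&(f[...,1]>130)).astype(np.uint8);m[:,:255]=0;m[:,298:]=0;m[:140]=0;m[215:]=0
c=max(cv2.findContours(m,0,2)[0],key=cv2.contourArea);r=cv2.minAreaRect(c);print(r,cv2.boxPoints(r))
g=onz(d,*r[0],105);b=cv2.boxPoints(r)
P=np.array([onz(d,*q,108)[:2] for q in b]);print(P)
L=[(P[(i+1)%4]-P[i]) for i in range(4)];l=max(L,key=lambda v:np.hypot(*v));print('yaw',np.degrees(np.arctan2(l[1],l[0])),'grip',g)
e1=onz(d,262,264,127);e2=onz(d,292,264,127);print(e1,e2,(e1+e2)/2)
"
```

```text
Traceback (most recent call last):
ValueError: max() iterable argument is empty
```

```bash
python3 -c "
from w import *
d=pickle.load(open('w1.pkl','rb'))
f=d['frame'].astype(int);print(f[175,276],f[175,300]);m=((f[...,0]>1.8*f[...,1])).astype(np.uint8);m[:,:255]=0;m[:,298:]=0;m[:140]=0;m[215:]=0
c=max(cv2.findContours(m,0,2)[0],key=cv2.contourArea);r=cv2.minAreaRect(c);print(r)
g=onz(d,*r[0],105);b=cv2.boxPoints(r)
P=np.array([onz(d,*q,108)[:2] for q in b]);print(P)
L=[(P[(i+1)%4]-P[i]) for i in range(4)];l=max(L,key=lambda v:np.hypot(*v));print('yaw',np.degrees(np.arctan2(l[1],l[0])),'grip',g)
e1=onz(d,262,264,127);e2=onz(d,292,264,127);print(e1,e2,(e1+e2)/2)
"
```

```text
[133  85  42] [208 175 115]Traceback (most recent call last):
  File "<string>", line 5, in <module>
    c=max(cv2.findContours(m,0,2)[0],key=cv2.contourArea);r=cv2.minAreaRect(c);print(r)
ValueError: max() iterable argument is empty
```

```bash
python3 -c "
from w import *
d=pickle.load(open('w1.pkl','rb'))
f=d['frame'].astype(int);m=((f[...,0]>1.36*f[...,1])).astype(np.uint8);m[:,:255]=0;m[:,298:]=0;m[:140]=0;m[215:]=0
c=max(cv2.findContours(m,0,2)[0],key=cv2.contourArea);r=cv2.minAreaRect(c);print(r)
g=onz(d,*r[0],105);b=cv2.boxPoints(r)
P=np.array([onz(d,*q,108)[:2] for q in b]);print(P)
L=[(P[(i+1)%4]-P[i]) for i in range(4)];l=max(L,key=lambda v:np.hypot(*v));print('yaw',np.degrees(np.arctan2(l[1],l[0])),'grip',g)
e1=onz(d,262,264,127);e2=onz(d,292,264,127);print(e1,e2,(e1+e2)/2)
"
```

```text
((275.5, 175.5), (53.0, 19.0), 90.0)
[[ 587.2   -177.82 ]
 [ 570.84  -165.614]
 [ 606.134 -120.523]
 [ 623.137 -133.213]]
yaw -128.85511047995396 grip [ 596.895 -149.75   105.   ]
[666.338 -82.476 127.   ] [639.586 -62.5   127.   ] [652.962 -72.488 127.   ]
```

Request:
servo_tool --rows '[[[0,-0.04,0.06,0,0,0],[0,-0.08,0.12,0,0,0],[0,-0.12,0.2,0,0,0],[0,-0.16,0.28,0,0,0],[0,-0.2,0.34,0,0,0],[0,-0.24,0.4,0,0,0],[0,-0.24,0.4,0,0,0],[0,-0.24,0.4,0,0,0]]]'

```text
t: 4.2
position: [623.3, -117.3, 219.9]
tool_rot: [-0.001, -0.45, 0.893, 0.0]
contact_force: [-0.5, 0.0, 1.3]
width: 52.2
finger_force: 0.0
```

```bash
python3 -c "
from w import *
d=cap('wrist','w2')
plan((598,-152,200,-127),(598,-152,79,-127))
f=d['frame'].astype(int);m=((f[...,0]>1.36*f[...,1])&(f[...,0]>60)).astype(np.uint8)
for c in cv2.findContours(m,0,2)[0]:
  if cv2.contourArea(c)<300: continue
  r=cv2.minAreaRect(c);print(r);b=cv2.boxPoints(r)
  P=np.array([onz(d,*q,108)[:2] for q in b])
  L=[(P[(i+1)%4]-P[i]) for i in range(4)];l=max(L,key=lambda v:np.hypot(*v));print('yaw',np.degrees(np.arctan2(l[1],l[0])),np.hypot(*l),'grip',onz(d,*r[0],108))
"
```

```text
at [ 623.7 -117.2  221.2] yaw -126.55 F [ 1.31 -0.41  0.52]
(598, -152, 200, -127) [ 0.216 -0.     0.106] [-0.    -0.001  0.015]
(598, -152, 79, -127) [0.    0.    0.605] [0. 0. 0.]
((509.6470947265625, 244.0882568359375), (38.80569839477539, 46.324302673339844), 75.96376037597656)
yaw -21.231319545083775 41.646311637136996 grip [489.607   0.999 108.   ]
((316.78179931640625, 179.63661193847656), (23.361892700195312, 67.25827026367188), 1.6365772485733032)
yaw 52.365670443840955 57.99589187483853 grip [ 596.833 -150.923  108.   ]
((382.54681396484375, 70.66106414794922), (78.66264343261719, 28.154172897338867), 71.30101776123047)
yaw -104.31048390997441 59.870941085660455 grip [ 502.461 -189.286  108.   ]
```

View pics/w2.png

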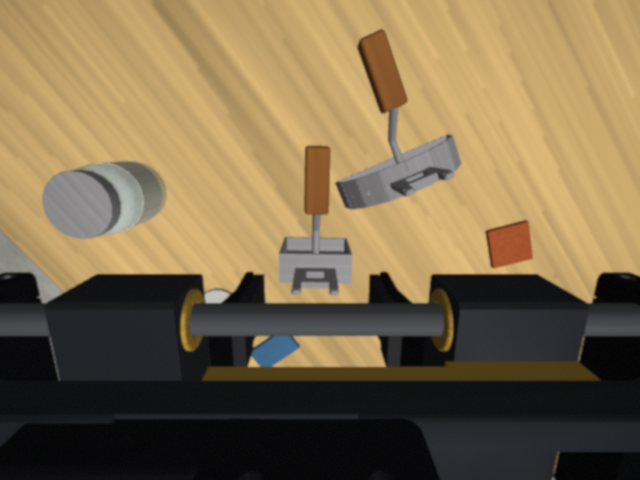

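The grip at (317,180) lies at (597,-151) with yaw about 52.5 degrees. I'll move over it and descend.

Request:
servo_tool --rows '[[[0.04,0,0.06,0,0,0.02],[0.08,0,0.14,0,0,0.03],[0.12,0,0.22,0,0,0.03],[0.16,0,0.3,0,0,0.03],[0.21,0,0.38,0,0,0.03],[0.215,0,0.42,0,0,0.03],[0.215,0,0.42,0,0,0.03],[0.215,0,0.42,0,0,0.03]]]'

```text
t: 4.92
position: [598.6, -151.7, 138.3]
tool_rot: [0.001, -0.443, 0.897, -0.001]
contact_force: [0.4, 0.1, -0.3]
width: 52.1
finger_force: 0.0
```

```bash
python3 -c "
from w import *
plan((597.5,-152,79,-127.3))
"
```

```text
at [ 598.6 -151.7  138.3] yaw -127.44 F [ 0.39  0.11 -0.32]
(597.5, -152, 79, -127.3) [0.004 0.004 0.296] [-0.003  0.001 -0.005]
```

Request:
servo_tool --rows '[[[0,0,0.06,0,0,0],[0,0,0.12,0,0,0],[0,0,0.18,0,0,0],[0,0,0.24,0,0,0],[0,0,0.28,0,0,0],[0,0,0.295,0,0,0],[0,0,0.295,0,0,0],[0,0,0.295,0,0,0]]]'

```text
t: 5.58
position: [598.6, -151.8, 79.1]
tool_rot: [0.001, -0.443, 0.897, -0.001]
contact_force: [1.1, -0.9, 0.2]
width: 52.1
finger_force: 0.0
```

Request:
servo_tool --rows '[[[0,0,0,0,0,0],[0,0,0,0,0,0],[0,0,0,0,0,0],[0,0,0,0,0,0],[0,0,0,0,0,0],[0,0,0,0,0,0],[0,0,0,0,0,0],[0,0,0,0,0,0]]]' --hand 0 --newtons 55

```text
t: 6.25
position: [597.8, -151.8, 78.1]
tool_rot: [-0.0, -0.443, 0.897, 0.0]
contact_force: [0.1, 0.3, 1.5]
width: 7.0
finger_force: 0.0
```

```bash
python3 -c "
from w import *
d=cap('side','s2');e=cap('scene','s3');print(robot.sense()['width'],robot.sense()['finger_force'])
a=cv2.resize(d['frame'][230:400,290:450,::-1],None,fx=2.5,fy=2.5,interpolation=2)
b=cv2.resize(e['frame'][190:310,190:290,::-1],None,fx=3.5,fy=3.54167,interpolation=2)
cv2.imwrite('pics/v7.png',np.hstack([a,b]))
"
```

```text
2.8378348476097304 0.0
```

View pics/v7.png

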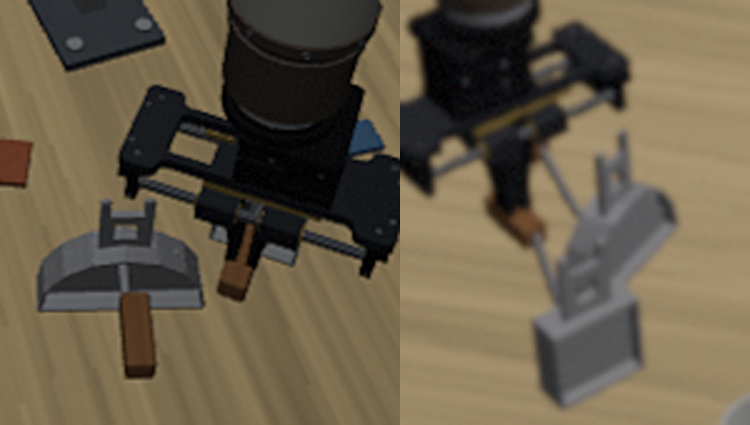

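The pads look closed above or beside the grip, not around it. I'll project the TCP into both images to check.

```bash
python3 -c "
from w import *
d=pickle.load(open('s2.pkl','rb'));e=pickle.load(open('s3.pkl','rb'))
p,R=now();M=R.as_matrix();X,Y=M[:,0],M[:,1]
P=[p,p-M[:,2]*19,p-M[:,2]*40,p+X*10,p-X*10]
print(P)
print('v7 side',((proj(d,P)-[290,230])*2.5).round(0).tolist());print('v7 scene',((proj(e,P)-[190,190])*[3.5,3.54]+[400,0]).round(0).tolist())
for n,f in(('side',d),('scene',e)):
  m=cv2.absdiff(f['frame'],pickle.load(open(n+'.pkl','rb'))['frame'])
g=[[597,-151,108],[597-.6*30,-151-.8*30,108],[597+.6*30,-151+.8*30,108]]
print(((proj(d,g)-[290,230])*2.5).round(0).tolist(),((proj(e,g)-[190,190])*[3.5,3.54]+[400,0]).round(0).tolist())
print(robot.sense()['width'],robot.sense()['finger_force'],robot.sense()['t'])
"
```

```text
[array([ 597.772, -151.838,   78.113]), array([ 597.773, -151.837,   97.113]), array([ 597.775, -151.837,  118.113]), array([ 591.688, -159.774,   78.114]), array([ 603.856, -143.901,   78.112])]
v7 side [[235.0, 274.0], [239.0, 260.0], [242.0, 244.0], [232.0, 284.0], [239.0, 263.0]]
v7 scene [[519.0, 240.0], [516.0, 220.0], [514.0, 198.0], [512.0, 234.0], [525.0, 246.0]]
[[239.0, 251.0], [229.0, 283.0], [249.0, 220.0]] [[516.0, 208.0], [495.0, 190.0], [538.0, 227.0]]
2.8378348476097304 0.0 6.35
```

View pics/s2.png

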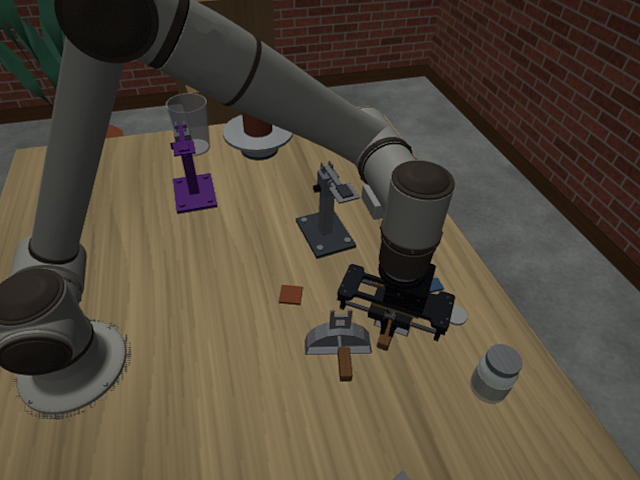

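Request:
servo_tool --rows '[[[0,0,0,0,0,0],[0,0,0,0,0,0],[0,0,0,0,0,0],[0,0,0,0,0,0],[0,0,0,0,0,0],[0,0,0,0,0,0],[0,0,0,0,0,0],[0,0,0,0,0,0]]]'

```text
t: 7.02
position: [597.8, -151.8, 78.2]
tool_rot: [0.0, -0.442, 0.897, -0.0]
contact_force: [-0.2, 0.4, -0.6]
width: 0.3
finger_force: 0.0
```

```bash
python3 -c "
from w import *
plan()
d=cap('side','s4');e=cap('scene','s5')
a=cv2.resize(d['frame'][295:355,360:440,::-1],None,fx=5,fy=6,interpolation=2)
b=cv2.resize(e['frame'][215:275,195:265,::-1],None,fx=5.5,fy=6,interpolation=2)
cv2.imwrite('pics/v9.png',np.clip(np.hstack([a,b]).astype(float)*1.6,0,255).astype(np.uint8))
"
```

```text
at [ 597.8 -151.8   78.2] yaw -127.47 F [-0.17  0.38 -0.59]
```

View pics/v9.png

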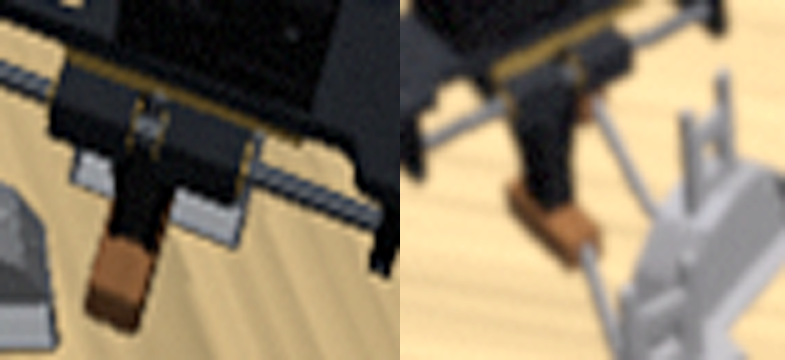

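The fingers are shut on nothing, with the tips just above the grip, so the true tip height differs from the reported one. I'll check this by triangulating the tips, using the start images as well.

```bash
python3 -c "
from w import *
d=pickle.load(open('s4.pkl','rb'));e=pickle.load(open('s5.pkl','rb'));A=pickle.load(open('scene.pkl','rb'))
print(tri(e,(195+545/5.5,215+210/6),d,(360+140/5,295+238/6)))
p=np.array([220.5,584.3,190.3]);Y=np.array([np.cos(np.radians(-110.6)),np.sin(np.radians(-110.6)),0])
print(proj(A,[p,p+Y*45,p-Y*45]))
g=A['frame'][130:200,470:560].mean(2);m=(g<45)
for c in [range(485,505),range(520,540)]:
  print([ (x,130+int(np.where(m[:,x-470])[0].max())) for x in c if m[:,x-470].any()])
s=robot.sense();print(s['qpos'],s['effort'])
"
```

```text
(array([580.867, -45.298,  64.076]), np.float64(181.91920460013944))
[[508.65  183.028]
 [493.596 178.562]
 [524.056 187.598]]
[(485, 148), (486, 148), (487, 149), (488, 149), (489, 149), (490, 149), (491, 152), (492, 168), (493, 168), (494, 168), (495, 166), (496, 162), (497, 160), (498, 157), (499, 149), (500, 149), (501, 149), (502, 149), (503, 149), (504, 150)]
[(520, 154), (521, 154), (522, 155), (523, 155), (524, 155), (525, 155), (526, 178), (527, 177), (528, 176), (529, 172), (530, 169), (531, 167), (532, 165), (533, 164), (534, 163), (535, 162), (536, 162), (537, 162), (538, 162), (539, 164)]
[ 0.013  0.468 -0.162  0.    -0.94  -0.667] [  0.    -40.66   16.265   3.669  -0.019   0.   ]
```

```bash
python3 -c "
from w import *
d=pickle.load(open('s4.pkl','rb'));e=pickle.load(open('s5.pkl','rb'));A=pickle.load(open('scene.pkl','rb'))
print(tri(e,(195+145/5.5,215+208/6),d,(360+138/5,295+236/6)))
for z in(78,100,110,120): print(z,proj(e,[597.8,-151.8,z]),proj(d,[597.8,-151.8,z]))
p=np.array([220.5,584.3,190.3]);Y=np.array([np.cos(np.radians(-110.6)),np.sin(np.radians(-110.6)),0])
for h in(0,30,40): print(h,proj(A,[p+Y*44+[0,0,h],p-Y*44+[0,0,h]]))
"
```

```text
(array([ 598.149, -157.083,  104.623]), np.float64(1.9255066002569214))
78 [[223.883 257.758]] [[384.161 339.473]]
100 [[223.096 251.362]] [[385.637 333.075]]
110 [[222.734 248.422]] [[386.326 330.09 ]]
120 [[222.37  245.461]] [[387.026 327.056]]
0 [[493.927 178.661]
 [523.71  187.495]]
30 [[495.644 169.659]
 [525.774 178.377]]
40 [[496.224 166.617]
 [526.472 175.295]]
```

The true fingertips sit about 31 mm above the reported TCP: they are resting just over the grip's top at a reported z of 78. I'll lift, open, and descend to a reported z of about 48.

Request:
servo_tool --rows '[[[0,0,-0.06,0,0,0],[0,0,-0.06,0,0,0],[0,0,-0.06,0,0,0],[0,0,-0.06,0,0,0],[0,0,-0.06,0,0,0],[0,0,-0.06,0,0,0],[0,0,-0.06,0,0,0],[0,0,-0.06,0,0,0]]]' --hand 0.6 --newtons 20

```text
t: 7.78
position: [597.6, -151.8, 89.9]
tool_rot: [-0.0, -0.442, 0.897, 0.0]
contact_force: [0.1, 1.0, 0.0]
width: 45.7
finger_force: 0.0
```

Request:
servo_tool --rows '[[[0,0,0.03,0,0,0],[0,0,0.06,0,0,0],[0,0,0.09,0,0,0],[0,0,0.12,0,0,0],[0,0,0.15,0,0,0],[0,0,0.18,0,0,0],[0,0,0.205,0,0,0],[0,0,0.205,0,0,0]]]'

```text
t: 8.45
position: [596.8, -151.7, 47.6]
tool_rot: [-0.001, -0.442, 0.897, 0.001]
contact_force: [-0.1, 0.2, -0.4]
width: 52.3
finger_force: 0.0
```

Request:
servo_tool --rows '[[[0,0,0,0,0,0],[0,0,0,0,0,0],[0,0,0,0,0,0],[0,0,0,0,0,0],[0,0,0,0,0,0],[0,0,0,0,0,0],[0,0,0,0,0,0],[0,0,0,0,0,0]]]' --hand 0 --newtons 55

```text
t: 9.12
position: [597.8, -151.9, 49.4]
tool_rot: [0.0, -0.443, 0.897, -0.0]
contact_force: [-0.8, 0.3, 1.6]
width: 21.1
finger_force: 55.0
```

Gripped: 21 mm opening at 55 N. Next I'll lift and plan the carry.

Request:
servo_tool --rows '[[[0,0,-0.05,0,0,0],[0,0,-0.12,0,0,0],[0,0,-0.2,0,0,0],[0,0,-0.3,0,0,0],[0,0,-0.4,0,0,0],[0,0,-0.5,0,0,0],[0,0,-0.5,0,0,0],[0,0,-0.5,0,0,0]]]'

```text
t: 9.78
position: [597.7, -151.7, 149.6]
tool_rot: [0.001, -0.442, 0.897, -0.0]
contact_force: [0.3, -0.2, -3.9]
width: 21.5
finger_force: 55.0
```

```bash
cat >> w.py <<'E'
SO=np.array([594.2,211.]);SY=97.5
def tgt(ex,ey,ez,L=95.5,dz=40.6,yaw=None):
    # eye at stand (ex,ey), eye z = ez -> TCP pose
    y=np.radians(SY);s=np.array([np.cos(y),np.sin(y)]);n=np.array([-s[1],s[0]])
    q=SO+s*(ex-L)+n*ey; return (round(q[0],1),round(q[1],1),round(ez-dz,1),SY-180)
E
python3 -c "
from w import *
from m import onz as _,B,b,A,a,onz
print('cup',onz(B,*b(337,209),85),onz(A,*a(387,402),85))
t=tgt(-140,0,150);print(t)
plan((600,-70,149,-100),(t[0],t[1]+0,149,-82.5),t)
"
```

```text
cup [759.791  93.908  85.   ] [760.395  95.868  85.   ]
(np.float64(624.9), np.float64(-22.5), 109.4, -82.5)
at [ 597.7 -151.7  149.6] yaw -127.49 F [ 0.32 -0.23 -3.91]
(600, -70, 149, -100) [-0.331  0.24   0.003] [-0.002  0.002 -0.916]
(np.float64(624.9), np.float64(-22.5), 149, -82.5) [-0.256 -0.081  0.   ] [ 0.     0.    -0.583]
(np.float64(624.9), np.float64(-22.5), 109.4, -82.5) [0.    0.    0.198] [0. 0. 0.]
```

Request:
servo_tool --rows '[[[-0.05,0.03,0,0,0,-0.13],[-0.1,0.06,0,0,0,-0.26],[-0.15,0.1,0,0,0,-0.39],[-0.2,0.14,0,0,0,-0.52],[-0.25,0.18,0,0,0,-0.66],[-0.3,0.21,0,0,0,-0.8],[-0.33,0.24,0,0,0,-0.92],[-0.33,0.24,0,0,0,-0.92]]]'

```text
t: 10.45
position: [598.1, -68.8, 146.6]
tool_rot: [-0.002, -0.645, 0.765, 0.002]
contact_force: [-0.2, -0.9, -3.6]
width: 21.5
finger_force: 55.0
```

Request:
servo_tool --rows '[[[-0.05,-0.02,0.02,0,0,-0.1],[-0.1,-0.03,0.05,0,0,-0.2],[-0.15,-0.05,0.08,0,0,-0.3],[-0.2,-0.06,0.12,0,0,-0.4],[-0.25,-0.08,0.16,0,0,-0.5],[-0.255,-0.08,0.195,0,0,-0.58],[-0.255,-0.08,0.195,0,0,-0.58],[-0.255,-0.08,0.195,0,0,-0.58]]]'

```text
t: 11.12
position: [623.3, -23.3, 108.5]
tool_rot: [0.001, 0.751, -0.66, -0.001]
contact_force: [0.0, -0.7, -3.4]
width: 21.1
finger_force: 55.0
```

```bash
python3 -c "
from w import *
plan(tgt(-140,0,150))
d=cap('side','s6');e=cap('scene','s7')
t=tgt(-140,0,150);print(proj(d,[611,74,150]),proj(e,[611,74,150]),proj(d,[594,211,200]),proj(e,[594,211,200]))
a=cv2.resize(d['frame'][150:270,310:410,::-1],None,fx=4,fy=5,interpolation=2)
b=cv2.resize(e['frame'][205:305,280:380,::-1],None,fx=4,fy=6,interpolation=2)
cv2.imwrite('pics/v10.png',np.clip(np.hstack([a,b]).astype(float)*1.5,0,255).astype(np.uint8))
"
```

```text
at [623.3 -23.3 108.5] yaw -82.62 F [ 0.03 -0.71 -3.37]
(np.float64(624.9), np.float64(-22.5), 109.4, -82.5) [-0.003 -0.009 -0.005] [ 0.007 -0.    -0.004]
[[354.853 232.128]] [[302.472 251.06 ]] [[329.775 177.23 ]] [[356.9   238.653]]
```

View pics/v10.png

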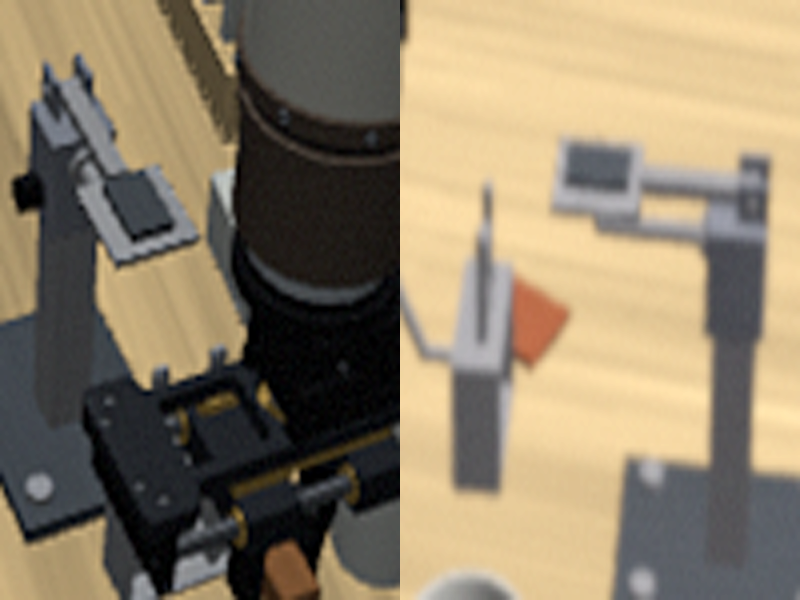

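The view shows the ears at (160,370) and (218,350) on the left (side) half, and the flap's outer corners at (120,262) and (197,238). On the right (scene) half the ears are at (489,182) and (483,232), and the flap corners at (552,212) and (558,138). I'll triangulate these.

```bash
python3 -c "
from w import *
d=pickle.load(open('s6.pkl','rb'));e=pickle.load(open('s7.pkl','rb'))
S=lambda x,y:(310+x/4-.4,150+y/5-.4);C=lambda x,y:(280+(x-400)/4-.4,205+y/6-.4)
pts={'earF':((489,182),(160,370)),'earN':((483,232),(218,350)),'flF':((558,138),(120,262)),'flN':((552,212),(197,238))}
Q={}
for k,(c,s) in pts.items():
  r=tri(e,C(*c),d,S(*s));Q[k]=r[0];print(k,r)
y=np.radians(SY);R=np.array([[np.cos(y),np.sin(y)],[-np.sin(y),np.cos(y)]])
for k in Q: print(k,R@(Q[k][:2]-SO),Q[k][2])
v=Q['flF']-Q['flN'];w=Q['earF']-Q['earN']
print('stand yaw',np.degrees(np.arctan2(v[1],v[0]))-90,'cutter yaw',np.degrees(np.arctan2(w[1],w[0]))-90)
"
```

```text
earF (array([593.077,  67.533, 186.554]), np.float64(2.3450677820846195))
earN (array([627.128,  72.419, 185.721]), np.float64(2.409618592678429))
flF (array([584.271, 111.347, 210.814]), np.float64(1.1781606804030513))
flN (array([630.928, 119.003, 207.56 ]), np.float64(0.06617347900944905))
earF [-142.093   19.839] 186.55446228052352
earN [-141.693  -14.558] 185.7207042090393
flF [-97.504  22.851] 210.81392359895216
flN [-96.003 -24.406] 207.55980703071197
stand yaw -260.68127012006175 cutter yaw -261.83441107650174
```

```bash
sed -i '/^SO=/,$d' w.py; cat >> w.py <<'E'
SO=np.array([594.2,211.]);SY=98.
def tgt(ex,ey,ez,L=95.5,dz=40.6,ty=-82.3):
    u=lambda a:np.array([np.cos(np.radians(a)),np.sin(np.radians(a))])
    q=SO+u(SY)*ex+u(SY+90)*ey-u(ty+180)*L+[.8,1.4]; return (float(q[0].round(1)),float(q[1].round(1)),ez-dz,ty)
def where():
    p,R=now();u=lambda a:np.array([np.cos(np.radians(a)),np.sin(np.radians(a))])
    X=R.as_matrix()[:,0];ty=np.degrees(np.arctan2(X[1],X[0]))
    e=p[:2]+u(ty+180)*95.5-[.8,1.4]-SO
    s=robot.sense();Z=R.as_matrix()[:,2]
    print('eye stand x %.1f y %.1f z %.1f yaw %.2f tilt %s F %s w %.1f'%(e@u(SY),e@u(SY+90),p[2]+40.6,ty,np.degrees(Z[:2]).round(2),s['contact_force'].round(1),s['width']))
E
python3 -c "
from w import *
where();plan(tgt(-120,0,150),tgt(-86,0,150))"
```

```text
eye stand x -142.0 y 2.9 z 150.6 yaw -82.59 tilt [-0.02 -0.01] F [ 0.1  0.6 -3. ] w 21.5
at [624.2 -23.4 110. ] yaw -82.59 F [ 0.12  0.57 -2.98]
(624.5, -1.1, 109.4, -82.3) [-0.11  -0.016  0.003] [ 0.001 -0.    -0.01 ]
(619.8, 32.6, 109.4, -82.3) [-0.17   0.001  0.   ] [0. 0. 0.]
```

Request:
servo_tool --rows '[[[-0.03,-0.01,0,0,0,-0.01],[-0.08,-0.016,0,0,0,-0.01],[-0.13,-0.016,0,0,0,-0.01],[-0.18,-0.016,0,0,0,-0.01],[-0.23,-0.016,0,0,0,-0.01],[-0.28,-0.015,0,0,0,-0.01],[-0.28,-0.015,0,0,0,-0.01],[-0.28,-0.015,0,0,0,-0.01]]]'

```text
t: 11.88
position: [619.8, 34.2, 110.3]
tool_rot: [0.0, 0.754, -0.657, 0.0]
contact_force: [0.3, 0.6, -2.7]
width: 21.6
finger_force: 55.0
```

```bash
cat > see.py <<'E'
from w import *
import sys
where()
E
python3 see.py; python3 -c "
from w import *
d=cap('side','s8');e=cap('scene','s9');where();d=cap('scene','s9');where();cap('scene','s9');where()"
```

```text
eye stand x -84.4 y 0.1 z 150.9 yaw -82.08 tilt [ 0. -0.] F [ 0.3  0.6 -2.7] w 21.6
eye stand x -85.4 y 0.0 z 150.8 yaw -82.16 tilt [-0.   -0.01] F [ 0.7 -0.4 -4.2] w 21.2
eye stand x -85.7 y -0.0 z 150.7 yaw -82.18 tilt [-0.01 -0.01] F [ 0.5 -0.5 -2.9] w 21.4
eye stand x -85.8 y -0.0 z 150.7 yaw -82.20 tilt [-0.01 -0.01] F [ 0.5 -0.2 -3.5] w 21.7
```

Request:
servo_tool --rows '[[[0,0,-0.02,0,0,0],[0,0,-0.04,0,0,0],[0,0,-0.05,0,0,0],[0,0,-0.05,0,0,0],[0,0,-0.05,0,0,0],[0,0,-0.05,0,0,0],[0,0,-0.05,0,0,0],[0,0,-0.05,0,0,0]]]'

```text
t: 12.75
position: [619.8, 33.1, 120.0]
tool_rot: [0.0, 0.754, -0.657, -0.0]
contact_force: [-0.2, -0.4, -2.2]
width: 21.7
finger_force: 55.0
```

```bash
cat > see.py <<'E'
from w import *
F=[];T=[]
for i in range(7):
    d=vision.capture('scene'); s=robot.sense();F.append(s['contact_force']);T.append(s['ft_torque'])
where();print('meanF',np.mean(F,0).round(2),'T',np.mean(T,0).round(3))
try:
    r=pickle.load(open('s9.pkl','rb'))['frame'];g=cv2.absdiff(d['frame'],r).sum(2)
    print('flap diff',int((g[224:250,317:342]>60).sum()))
except Exception as x: print(x)
E
python3 see.py
```

```text
eye stand x -85.5 y -0.1 z 160.7 yaw -82.17 tilt [-0. -0.] F [ 0.7  0.6 -3.6] w 21.5
meanF [-0.35  0.04 -3.61] T [-0.225 -0.103  0.004]
flap diff 18
```

Request:
servo_tool --rows '[[[0,0,-0.01,0,0,0],[0,0,-0.02,0,0,0],[0,0,-0.02,0,0,0],[0,0,-0.02,0,0,0],[0,0,-0.02,0,0,0],[0,0,-0.02,0,0,0],[0,0,-0.02,0,0,0],[0,0,-0.02,0,0,0]]]'

```text
t: 13.77
position: [619.9, 33.1, 124.1]
tool_rot: [0.0, 0.754, -0.657, -0.0]
contact_force: [-0.2, 0.6, -3.2]
width: 21.4
finger_force: 55.0
```

```bash
python3 see.py
```

```text
eye stand x -85.5 y -0.1 z 164.7 yaw -82.17 tilt [-0. -0.] F [-0.2  0.1 -4.6] w 21.1
meanF [ 0.09 -0.09 -3.62] T [-0.235 -0.081 -0.001]
flap diff 34
```

Request:
servo_tool --rows '[[[0,0,-0.01,0,0,0],[0,0,-0.02,0,0,0],[0,0,-0.02,0,0,0],[0,0,-0.02,0,0,0],[0,0,-0.02,0,0,0],[0,0,-0.02,0,0,0],[0,0,-0.02,0,0,0],[0,0,-0.02,0,0,0]]]'

```text
t: 14.78
position: [619.8, 33.1, 127.9]
tool_rot: [0.0, 0.754, -0.657, -0.0]
contact_force: [-0.6, -0.4, -4.6]
width: 21.4
finger_force: 55.0
```

```bash
python3 see.py
```

```text
eye stand x -85.5 y 0.0 z 168.7 yaw -82.17 tilt [-0.01 -0.01] F [ 0.3 -0.9 -4.9] w 21.5
meanF [-0.27 -0.79 -5.3 ] T [-0.514 -0.103  0.018]
flap diff 40
```

Request:
servo_tool --rows '[[[0,0,0.01,0,0,0],[0,0,0.01,0,0,0],[0,0,0.01,0,0,0],[0,0,0.01,0,0,0],[0,0,0.01,0,0,0],[0,0,0.01,0,0,0],[0,0,0.01,0,0,0],[0,0,0.01,0,0,0]]]'

```text
t: 15.8
position: [620.0, 33.2, 126.2]
tool_rot: [-0.0, 0.754, -0.657, 0.0]
contact_force: [-0.2, 1.2, -3.2]
width: 21.5
finger_force: 55.0
```

```bash
python3 see.py
```

```text
eye stand x -85.5 y -0.1 z 166.7 yaw -82.17 tilt [-0. -0.] F [ 0.1  0.2 -3.4] w 21.3
meanF [ 0.07  0.06 -3.26] T [-0.186 -0.055 -0.013]
flap diff 39
```

Contact lies between 166.7 and 168.7, so the peg axis is at about z 184.7 in eye terms. I'll raise the eye to 184 and then push in steps.

Request:
servo_tool --rows '[[[0,0,-0.01,0,0,0],[0,0,-0.025,0,0,0],[0,0,-0.04,0,0,0],[0,0,-0.055,0,0,0],[0,0,-0.07,0,0,0],[0,0,-0.08,0,0,0],[0,0,-0.087,0,0,0],[0,0,-0.087,0,0,0]]]'

```text
t: 16.82
position: [620.0, 33.3, 143.9]
tool_rot: [-0.0, 0.754, -0.657, 0.0]
contact_force: [0.1, -0.8, -4.5]
width: 21.3
finger_force: 55.0
```

```bash
python3 see.py; python3 -c "
from w import *
d=cap('side','s10')"
```

```text
eye stand x -85.5 y -0.0 z 184.0 yaw -82.17 tilt [-0.02 -0.  ] F [-0.1  0.2 -5.6] w 21.4
meanF [-0.22  0.5  -5.37] T [-0.285  0.015  0.038]
flap diff 310
```

Request:
servo_tool --rows '[[[-0.01,0,0,0,0,0],[-0.02,0,0,0,0,0],[-0.03,0,0,0,0,0],[-0.04,0,0,0,0,0],[-0.05,0,0,0,0,0],[-0.06,0,0,0,0,0],[-0.06,0,0,0,0,0],[-0.06,0,0,0,0,0]]]'

```text
t: 17.88
position: [618.3, 45.5, 143.5]
tool_rot: [-0.0, 0.754, -0.657, -0.0]
contact_force: [0.1, 0.2, -3.5]
width: 21.5
finger_force: 55.0
```

```bash
python3 see.py
```

```text
eye stand x -73.3 y -0.1 z 184.1 yaw -82.17 tilt [-0.    0.01] F [ 0.3  1.1 -5.3] w 21.5
meanF [ 0.34  0.66 -4.86] T [-0.237 -0.078 -0.01 ]
flap diff 339
```

Request:
servo_tool --rows '[[[-0.006,0,0,0,0,0],[-0.012,0,0,0,0,0],[-0.018,0,0,0,0,0],[-0.024,0,0,0,0,0],[-0.03,0,0,0,0,0],[-0.035,0,0,0,0,0],[-0.035,0,0,0,0,0],[-0.035,0,0,0,0,0]]]'

```text
t: 18.9
position: [617.4, 52.2, 143.5]
tool_rot: [-0.0, 0.754, -0.657, -0.0]
contact_force: [-0.8, -0.6, -5.0]
width: 21.7
finger_force: 55.0
```

```bash
python3 see.py
```

```text
eye stand x -66.4 y -0.1 z 184.1 yaw -82.17 tilt [-0.    0.01] F [ 0.  -0.1 -6.1] w 21.6
meanF [-0.03 -0.13 -5.35] T [-0.511 -0.093  0.018]
flap diff 369
```

Request:
servo_tool --rows '[[[-0.006,0,0,0,0,0],[-0.012,0,0,0,0,0],[-0.018,0,0,0,0,0],[-0.024,0,0,0,0,0],[-0.03,0,0,0,0,0],[-0.035,0,0,0,0,0],[-0.035,0,0,0,0,0],[-0.035,0,0,0,0,0]]]'

```text
t: 19.92
position: [616.4, 59.2, 143.5]
tool_rot: [-0.0, 0.754, -0.657, -0.0]
contact_force: [-0.3, -1.9, -5.3]
width: 21.4
finger_force: 55.0
```

```bash
python3 see.py
```

```text
eye stand x -59.3 y -0.2 z 184.1 yaw -82.17 tilt [0.   0.01] F [-0.4 -0.1 -4.8] w 21.4
meanF [ 0.17 -0.41 -5.26] T [-0.521 -0.076 -0.018]
flap diff 387
```

Request:
servo_tool --rows '[[[-0.006,0,0,0,0,0],[-0.012,0,0,0,0,0],[-0.018,0,0,0,0,0],[-0.024,0,0,0,0,0],[-0.03,0,0,0,0,0],[-0.035,0,0,0,0,0],[-0.035,0,0,0,0,0],[-0.035,0,0,0,0,0]]]'

```text
t: 20.93
position: [615.4, 66.1, 143.5]
tool_rot: [-0.0, 0.754, -0.657, -0.0]
contact_force: [0.6, -1.2, -5.4]
width: 21.2
finger_force: 55.0
```

```bash
python3 see.py
```

```text
eye stand x -52.3 y -0.2 z 184.1 yaw -82.17 tilt [-0.01  0.01] F [ 0.8 -1.2 -5.2] w 21.4
meanF [ 0.07 -0.92 -5.58] T [-0.57  -0.079 -0.009]
flap diff 409
```

Request:
servo_tool --rows '[[[-0.006,0,0,0,0,0],[-0.012,0,0,0,0,0],[-0.018,0,0,0,0,0],[-0.024,0,0,0,0,0],[-0.03,0,0,0,0,0],[-0.035,0,0,0,0,0],[-0.035,0,0,0,0,0],[-0.035,0,0,0,0,0]]]'

```text
t: 21.95
position: [614.5, 73.0, 143.5]
tool_rot: [-0.0, 0.754, -0.657, -0.0]
contact_force: [0.1, -1.0, -5.1]
width: 21.4
finger_force: 55.0
```

```bash
python3 see.py
```

```text
eye stand x -45.3 y -0.2 z 184.1 yaw -82.17 tilt [-0.    0.01] F [ 0.1 -0.5 -5.7] w 21.2
meanF [ 0.17 -1.03 -5.39] T [-0.628 -0.084 -0.006]
flap diff 417
```

Request:
servo_tool --rows '[[[-0.006,0,0,0,0,0],[-0.012,0,0,0,0,0],[-0.018,0,0,0,0,0],[-0.024,0,0,0,0,0],[-0.03,0,0,0,0,0],[-0.036,0,0,0,0,0],[-0.04,0,0,0,0,0],[-0.04,0,0,0,0,0]]]'

```text
t: 22.97
position: [613.9, 81.2, 144.1]
tool_rot: [-0.001, 0.754, -0.657, 0.0]
contact_force: [0.6, -0.4, -3.4]
width: 21.5
finger_force: 55.0
```

```bash
python3 see.py
```

```text
eye stand x -37.5 y -0.2 z 184.2 yaw -82.18 tilt [0. 0.] F [-0.5 -0.9 -3.7] w 21.5
meanF [ 0.04 -0.24 -3.53] T [-0.231 -0.077 -0.004]
flap diff 103
```

Request:
servo_tool --rows '[[[-0.006,0,0,0,0,0],[-0.012,0,0,0,0,0],[-0.018,0,0,0,0,0],[-0.024,0,0,0,0,0],[-0.03,0,0,0,0,0],[-0.036,0,0,0,0,0],[-0.04,0,0,0,0,0],[-0.04,0,0,0,0,0]]]'

```text
t: 23.98
position: [612.3, 88.9, 143.5]
tool_rot: [-0.0, 0.754, -0.657, -0.0]
contact_force: [-0.2, -0.3, -4.2]
width: 21.7
finger_force: 55.0
```

```bash
python3 see.py
```

```text
eye stand x -29.5 y -0.2 z 184.2 yaw -82.18 tilt [-0.  0.] F [ 0.4  0.4 -4. ] w 21.8
meanF [ 0.42  0.04 -3.25] T [-0.2   -0.084  0.002]
flap diff 107
```

The flap has dropped: force is back to the weight alone and the image difference fell. Now I'll lower gently until the eye rests on the peg.

Request:
servo_tool --rows '[[[0,0,0.003,0,0,0],[0,0,0.006,0,0,0],[0,0,0.009,0,0,0],[0,0,0.012,0,0,0],[0,0,0.014,0,0,0],[0,0,0.014,0,0,0],[0,0,0.014,0,0,0],[0,0,0.014,0,0,0]]]'

```text
t: 25.0
position: [612.4, 88.6, 140.8]
tool_rot: [-0.0, 0.754, -0.657, 0.0]
contact_force: [0.2, -0.5, -3.7]
width: 21.4
finger_force: 55.0
```

```bash
python3 see.py
```

```text
eye stand x -29.5 y -0.2 z 181.4 yaw -82.17 tilt [ 0. -0.] F [-0.4 -0.9 -3.1] w 21.5
meanF [-0.28 -0.   -3.15] T [-0.219 -0.08  -0.004]
flap diff 115
```

Request:
servo_tool --rows '[[[0,0,0.002,0,0,0],[0,0,0.004,0,0,0],[0,0,0.006,0,0,0],[0,0,0.006,0,0,0],[0,0,0.006,0,0,0],[0,0,0.006,0,0,0],[0,0,0.006,0,0,0],[0,0,0.006,0,0,0]]]'

```text
t: 26.02
position: [612.4, 88.7, 139.7]
tool_rot: [-0.0, 0.754, -0.657, 0.0]
contact_force: [0.2, -0.1, -1.8]
width: 21.8
finger_force: 55.0
```

```bash
python3 see.py
```

```text
eye stand x -29.5 y -0.3 z 180.2 yaw -82.17 tilt [0.01 0.  ] F [-0.2 -0.4 -2.4] w 21.5
meanF [-0.08  0.12 -1.99] T [-0.099 -0.046  0.023]
flap diff 116
```

Request:
servo_tool --rows '[[[0,0,0.003,0,0,0],[0,0,0.003,0,0,0],[0,0,0.003,0,0,0],[0,0,0.003,0,0,0],[0,0,0.003,0,0,0],[0,0,0.003,0,0,0],[0,0,0.003,0,0,0],[0,0,0.003,0,0,0]]]' --newtons 25

```text
t: 27.03
position: [612.5, 88.7, 139.1]
tool_rot: [-0.0, 0.754, -0.657, 0.0]
contact_force: [0.1, -0.2, 0.2]
width: 21.7
finger_force: 25.0
```

Request:
servo_tool --rows '[[[0,0,0,0,0,0],[0,0,0,0,0,0],[0,0,0,0,0,0],[0,0,0,0,0,0],[0,0,0,0,0,0],[0,0,0,0,0,0],[0,0,0,0,0,0],[0,0,0,0,0,0]]]' --hand 0.6

```text
t: 27.7
position: [612.4, 88.6, 139.0]
tool_rot: [-0.0, 0.754, -0.657, 0.0]
contact_force: [-0.3, -0.1, -0.6]
width: 52.0
finger_force: 0.0
```

```bash
python3 see.py
```

```text
eye stand x -29.5 y -0.3 z 179.6 yaw -82.17 tilt [ 0. -0.] F [ 0.6 -0.7  0.1] w 51.9
meanF [ 0.27 -0.    0.38] T [ 0.118 -0.043 -0.005]
flap diff 117
```

Request:
servo_tool --rows '[[[0,0,-0.02,0,0,0],[0,0,-0.05,0,0,0],[0,0,-0.1,0,0,0],[0,0,-0.16,0,0,0],[0,0,-0.24,0,0,0],[0,0,-0.34,0,0,0],[0,0,-0.44,0,0,0],[0,0,-0.5,0,0,0]]]'

```text
t: 28.72
position: [613.5, 88.7, 242.9]
tool_rot: [-0.002, 0.754, -0.657, 0.002]
contact_force: [0.1, 0.2, 0.1]
width: 52.1
finger_force: 0.0
```

Request:
servo_tool --rows '[[[0.1,0,-0.05,0,0,0],[0.2,0,-0.1,0,0,0],[0.3,0,-0.15,0,0,0],[0.45,0,-0.2,0,0,0],[0.6,0,-0.2,0,0,0],[0.75,0,-0.2,0,0,0],[0.8,0,-0.2,0,0,0],[0.8,0,-0.2,0,0,0]]]'

```text
t: 29.38
position: [634.2, -72.3, 279.8]
tool_rot: [-0.0, 0.753, -0.658, 0.0]
contact_force: [0.1, 0.3, 0.5]
width: 52.7
finger_force: 0.0
```

```bash
python3 -c "
from w import *
e=cap('scene','f1');e0=e
for i in range(12): e1=vision.capture('scene')
pickle.dump(e1,open('f2.pkl','wb'))
g=cv2.absdiff(e0['frame'],e1['frame']).sum(2)[215:300,280:370];print('still moving px',(g>60).sum())
o=pickle.load(open('s9.pkl','rb'))['frame'];h=cv2.absdiff(o,e1['frame']).sum(2);
P=proj(e1,[[607.6,116,205],[598,182,184],[598,182,94],[612,88,188]]);print('flap,eye,base,grip expected',P.round(0))
f=e1['frame'].astype(int);br=(f[...,0]>1.36*f[...,1])&(f[...,0]>50);ys,xs=np.where(br[225:300,285:345]);print('brown',len(xs),xs.mean()+285,ys.mean()+225,xs.min()+285,xs.max()+285)
# flap compared with original shut flap
r=pickle.load(open('scene.pkl','rb'))['frame'];print('flap vs orig',(cv2.absdiff(r,e1['frame']).sum(2)[226:241,317:335]>60).sum(),'of',15*18)
for n,p in(('round',(505,-150,98)),):
  pass
for nm,(y0,y1,x0,x1) in {'cup':(300,345,280,315),'round':(222,275,228,272)}.items(): print(nm,(cv2.absdiff(r,e1['frame']).sum(2)[y0:y1,x0:x1]>60).sum())
where()
"
```

```text
still moving px 0
flap,eye,base,grip expected [[319. 235.]
 [345. 243.]
 [344. 271.]
 [307. 240.]]
brown 357 308.8515406162465 250.85434173669466 297 321
flap vs orig 4 of 270
cup 0
round 153
eye stand x -189.2 y 0.2 z 319.5 yaw -82.15 tilt [-0.  0.] F [-0.1  0.   0.5] w 51.8
```

```bash
python3 -c "
from w import *
e=pickle.load(open('f2.pkl','rb'));r=pickle.load(open('scene.pkl','rb'))['frame']
h=(cv2.absdiff(r,e['frame']).sum(2)>60).astype(np.uint8)
n,l,s,c=cv2.connectedComponentsWithStats(h)
for i in range(1,n):
  if s[i,4]>15: print(s[i],c[i].round(0))
print('round grip/ears diff',h[220:237,210:234].sum(),h[226:245,244:258].sum())
d=cap('side','f3');r2=pickle.load(open('side.pkl','rb'))['frame'];h2=(cv2.absdiff(r2,d['frame']).sum(2)>60)
print('side round',h2[308:382,303:372].sum(),'cup',h2[222:270,390:428].sum())
f=d['frame'].astype(int);br=(f[...,0]>1.5*f[...,1])&(f[...,0]>40);m=np.zeros(br.shape,np.uint8);m[190:290,320:400]=br[190:290,320:400]
n,l,s,c=cv2.connectedComponentsWithStats(m);print(s[1:],c[1:]); print(proj(d,[[612,88,188],[598,182,184]]))
"
```

```text
[ 207    0  130   97 4644] [289.  50.]
[401   0   5   5  19] [403.   2.]
[436   0  17   7  73] [445.   2.]
[ 453    0  101   54 2084] [502.  24.]
[388   8  15   9  89] [395.  12.]
[351  13  17   5  34] [357.  16.]
[371  15  14  51 319] [376.  40.]
[383  20  13  10  82] [389.  24.]
[350  31   5  12  48] [352.  36.]
[357  31   4   6  16] [358.  34.]
[383  31   8   9  59] [386.  35.]
[292  36   4  17  40] [293.  44.]
[349  41  12  23 127] [354.  50.]
[512  52  29  26 275] [524.  70.]
[342  69   8  17  91] [346.  79.]
[225  77  48  22 406] [238.  87.]
[ 479   81   76  100 3046] [521. 126.]
[532  80  16   4  48] [540.  81.]
[282  82  10   2  16] [287.  82.]
[363  84   6  46 134] [366. 107.]
[ 212   98   49  106 3102] [234. 151.]
[324 102  13  11  74] [330. 108.]
[341 103  19  41 298] [352. 122.]
[ 298  118   78   44 1446] [327. 144.]
[357 119  18  28 213] [367. 136.]
[239 128   8   4  16] [242. 130.]
[295 237  59  46 870] [332. 256.]
[213 243  23  32 263] [224. 255.]
[227 271  33  35 736] [242. 288.]
round grip/ears diff 0 0
side round 0 cup 34
[[346 206  20  20  78]
 [352 212   1   1   1]
 [355 217   1   1   1]
 [356 219   2   2   2]
 [357 226   1   1   1]] [[354.667 214.987]
 [352.    212.   ]
 [355.    217.   ]
 [356.5   219.5  ]
 [357.    226.   ]]
[[354.577 214.8  ]
 [334.902 190.194]]
```

```bash
python3 -c "
from bench import order
print(order.sign_off())"
```

```text
the job is handed in; nothing more can be done
None
```

The square cutter hangs by its eye on the stand's peg with the flap shut in front of it, measured contact stayed within a few newtons, the round cutter and cup still stand where they were, and I handed the job in at about 30 s; that final state was checked from camera image differences and force readings, not by eye.

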